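# Find the fullest tea tin by its weight and hold it up

## Task

Three identical closed tea tins stand on cork coasters. Pick up the left, the middle and the right tin in that order, a few centimetres clear of its coaster for about a second, to feel its weight, setting each back upright in the middle of its own coaster (the right one may stay in the hand if it is the heaviest). Then finish holding the heaviest tin upright and still, at least 12 cm above the worktop, with the other two standing on their coasters; keep the tins from tipping and do not disturb the red bowl, mug and beaker behind them.

Things in the scene. Friction and masses are not known exactly. Their poses are not given: they have to be found in the camera images.
- coaster_left: left coaster (of the three, as the robot sees them; left is +y): round cork disc, 110 mm across, 6 mm thick, fixed to the worktop; origin at the centre of its underside. Closest spacing of neighbouring coasters, centre to centre: 150 mm
- tin_left_center (a point): centre (half-way up, 47.5 mm above the underside) of the tea tin that starts on the left coaster: closed, square, dark green, 60 x 60 x 84 mm, plus a fixed brass lid 54 mm across, 95 mm in all; pale blank labels. x, y square to its sides, z up. Rigid; grip across two opposite sides. Weighs 0.11 to 0.70 kg, unknown; the heaviest of the three outweighs the next by 0.15 kg or more. Contents have 1 mm of play
- coaster_middle: middle coaster (of the three, as the robot sees them; left is +y): round cork disc, 110 mm across, 6 mm thick, fixed to the worktop; origin at the centre of its underside. Closest spacing of neighbouring coasters, centre to centre: 150 mm
- tin_middle_center (a point): centre (half-way up, 47.5 mm above the underside) of the tea tin that starts on the middle coaster: closed, square, dark green, 60 x 60 x 84 mm, plus a fixed brass lid 54 mm across, 95 mm in all; pale blank labels. x, y square to its sides, z up. Rigid; grip across two opposite sides. Weighs 0.11 to 0.70 kg, unknown; the heaviest of the three outweighs the next by 0.15 kg or more. Contents have 1 mm of play
- coaster_right: right coaster (of the three, as the robot sees them; left is +y): round cork disc, 110 mm across, 6 mm thick, fixed to the worktop; origin at the centre of its underside. Closest spacing of neighbouring coasters, centre to centre: 150 mm
- tin_right_center (a point): centre (half-way up, 47.5 mm above the underside) of the tea tin that starts on the right coaster: closed, square, dark green, 60 x 60 x 84 mm, plus a fixed brass lid 54 mm across, 95 mm in all; pale blank labels. x, y square to its sides, z up. Rigid; grip across two opposite sides. Weighs 0.11 to 0.70 kg, unknown; the heaviest of the three outweighs the next by 0.15 kg or more. Contents have 1 mm of play
- red_bowl: small red bowl, 100 mm across, 45 mm high, behind the tins; loose bystander, origin near the centre of its underside. (A wall cabinet, underside 0.46 m above the worktop, hangs over the back of it: doors from x = 0.58, their knobs from about 0.55. Keep the wrist clear of it; pull a raised tin back toward the robot.)
- mug_back: white mug, 85 mm across, 98 mm high, behind the tins; loose bystander, origin near the centre of its underside. (A wall cabinet, underside 0.46 m above the worktop, hangs over the back of it: doors from x = 0.58, their knobs from about 0.55. Keep the wrist clear of it; pull a raised tin back toward the robot.)
- beaker: grey-green beaker, 78 mm across, 109 mm high, behind the tins; loose bystander, origin near the centre of its underside. (A wall cabinet, underside 0.46 m above the worktop, hangs over the back of it: doors from x = 0.58, their knobs from about 0.55. Keep the wrist clear of it; pull a raised tin back toward the robot.)

How it is judged (in metres and radians):
On the way, in this order (a step that is already met when the one before it is completed fails the run):
1. the left tin is lifted by the gripper, at least 15 mm clear of its coaster (height (world z) of tin_left_center above 0.0685 m and contact force between tin_left and the fingers above 0.5 N), for 0.3 s.
2. the middle tin is lifted by the gripper, at least 15 mm clear of its coaster (height (world z) of tin_middle_center above 0.0685 m and contact force between tin_middle and the fingers above 0.5 N), for 0.3 s.
3. the right tin is lifted by the gripper, at least 15 mm clear of its coaster (height (world z) of tin_right_center above 0.0685 m and contact force between tin_right and the fingers above 0.5 N), for 0.3 s.
At the end, for the whole second after the job is handed in: The heaviest tin is in the fingers, its underside 91 mm or more above the worktop, within 0.3 rad of upright, slower than 40 mm/s; the other two stand at rest on their own coasters, upright within 0.1 rad, axis within 30 mm of the coaster's centre (((height (world z) of tin_left_center above 0.1385 m and distance between tin_left_center and fill_c_pack below 0.05 m and contact force between tin_left and the fingers above 1 N and angle between tin_left_center's own z axis and vertical below 0.3 rad and linear speed of tin_left below 0.04 m/s and horizontal distance between tin_middle_center and coaster_middle below 0.03 m and height (world z) of tin_middle_center between 0.049 and 0.058 m and angle between each of tin_middle_center, tin_right_center's own z axis and vertical below 0.1 rad and linear speed of each of tin_middle, tin_right below 0.02 m/s and horizontal distance between tin_right_center and coaster_right below 0.03 m and height (world z) of tin_right_center between 0.049 and 0.058 m) or (height (world z) of tin_middle_center above 0.1385 m and distance between tin_middle_center and fill_c_pack below 0.05 m and contact force between tin_middle and the fingers above 1 N and angle between tin_middle_center's own z axis and vertical below 0.3 rad and linear speed of tin_middle below 0.04 m/s and horizontal distance between tin_left_center and coaster_left below 0.03 m and height (world z) of tin_left_center between 0.049 and 0.058 m and angle between each of tin_left_center, tin_right_center's own z axis and vertical below 0.1 rad and linear speed of each of tin_left, tin_right below 0.02 m/s and horizontal distance between tin_right_center and coaster_right below 0.03 m and height (world z) of tin_right_center between 0.049 and 0.058 m) or (height (world z) of tin_right_center above 0.1385 m and distance between tin_right_center and fill_c_pack below 0.05 m and contact force between tin_right and the fingers above 1 N and angle between tin_right_center's own z axis and vertical below 0.3 rad and linear speed of tin_right below 0.04 m/s and horizontal distance between tin_left_center and coaster_left below 0.03 m and height (world z) of tin_left_center between 0.049 and 0.058 m and angle between each of tin_left_center, tin_middle_center's own z axis and vertical below 0.1 rad and linear speed of each of tin_left, tin_middle below 0.02 m/s and horizontal distance between tin_middle_center and coaster_middle below 0.03 m and height (world z) of tin_middle_center between 0.049 and 0.058 m))); the arm keeps its last pose, push and grip.
It fails at once if a tin is tipped by more than 0.5 rad (angle between any of tin_left_center, tin_middle_center, tin_right_center's own z axis and vertical above 0.5 rad).
It fails at once if the red bowl, mug or beaker is moved by more than 40 mm (distance of any of red_bowl, mug_back, beaker from where it was at the start of the episode above 0.04 m).
It also fails if it takes over 72 s, if anything falls off the work surface, if the arm or the gripper's body presses on something with over 40 N, if the wrist force passes 120 N, or if a joint passes its speed limit or range.

## Robot

A 6-joint arm with a two-finger parallel gripper is mounted at the origin on a cart in front of the work surface, level with it; the furniture and walls round the work are solid. World frame = base frame: x ahead of the robot, y to its left, z up, the work surface at z = 0. Lengths are in mm, angles in rad, forces in N, time in s.
With the tool pointing down it reaches from about 400 to 925 mm from the base axis. Payload 12.5 kg.
Tool frame: the origin (TCP) lies on the front face of the gripper's body, between the roots of the fingers; the fingertips stand 78 mm ahead of it and the grasp point (between the pads) lies 59 mm ahead of it (env.nose_length is the distance from the TCP to the fingertips, in mm); z points along the fingers, y is the line along which they close (so a half turn about z gives the same grasp; the last joint's range is limited). The gripper opens to 95 mm and grips with 3 to 60 N. Pads are 20 mm wide; open, the fingers measure 119 mm over their backs; the gripper's body (75 mm by 180 mm) begins 59 mm behind the grasp point.
Start: joints at [1.11, 0.491, 1.559, -0, 1.092, -0.106], TCP at [217.108, 586.09, 292.261] pointing down, gripper open.
Joint ranges: [-3.1, 3.1], [-0.84, 2.19], [0.05, 2.79], [-1.13, 4.28], [0.06, 2.93], [-2.69, 2.69]. Speed limits (rad/s): [2.22, 2.22, 2.79, 3.14, 3.14, 3.14].

## Interface

Orientations are given as [roll, pitch, yaw] about the fixed x, y, z axes, in that order (R = Rz(yaw) Ry(pitch) Rx(roll)).
In Python, from cell import env gives the robot as it stands.
- The arm moves only by the tool jog_arm, never from a script. Its argument "motion" is a list of rows, each a list of 7 numbers: the turn, a rotation vector about the tool's x, y, z in degrees, then the shift along the tool's x, y, z in mm, then the finger opening in mm, from 0 to 95.1. In form: [[wx, wy, wz, x, y, z, hand], ...]. A call has 1 to 10 rows; each row shifts and turns the commanded pose from where the row before left it, along the tool's axes as they then stand; what a row does not reach is not made up. A row lasts 1/8 s, in which the tool goes at most 62.5 mm and 10.7 degrees, less where a joint would pass 70% of its speed; a pose out of reach is approached as far as the arm can. A call is refused whole if a number of a shift passes 62.5 or a number of a turn 10.7, either way. A call with a gripper value outside its range is refused whole. The fingers move at their own pace and stop on an object; the grip force is fixed at half the most. Time passes only in rows, so rows that do not move let the fingers close. It gives the time, the measured TCP pose, the force, the opening and the grip force at its end, in the units of the state.
- env.state(): the state, without advancing time (a new reading comes with each control period).
- env.read_camera(name): name is "scene" or "top" or "wrist"; returns a dict with "color" (384x512x3 uint8, red, green, blue), "z_map" (384x512 float32, mm along the optical axis (not along the pixel's ray), 0 where there is no reading), "camera_matrix" (3x3 intrinsics, pixels), "world_to_cam" (4x4, takes a point from world to camera coordinates). Camera axes: x right, y up, looking along -z (the intrinsics and any distortion apply to the point x, -y, -z); pixel columns grow to the right and rows downward; lengths in mm; the calibration is good to about 2 mm. The wrist camera is an equidistant fisheye: a pixel r from the principal point sees the ray r / f radians off the axis. A picture is of the moment at which its call begins.
- env.job_done(): hands the job in; it is judged then, once.
Trained networks look in the newest picture that a camera, given by its name, has taken for a name from the list of things; names that differ only in an ending like _2 or _b are one class to them, and where a whole thing is asked for, a point or a joint stands for the part that bears it (a point fixed in the world has none). Each returns a list of dicts, best first, with "score" (0 to 1); they miss things now and then, are a little off and sometimes report something else, mostly with a low value. They report only what shows in the picture. A call takes as long as a camera call.
- env.recognise(camera, thing): "location" ([column, row] in pixels, amid what is visible of it).
The state is a dict: "t": time; "joints": joint angles; "qvel": joint speeds; "tau": joint torques, N m; "eef_pos": TCP position; "tcp_rot": TCP orientation; "ft_force": force on the tool from outside, world axes, zero at the start; "moment": the same for the moment, N m; "opening": opening from 0.0 (shut) to 1.0 (fully open); "grip_force": force on a finger pad.
Only numpy, scipy, OpenCV 4.12 (cv2) and the standard library are available. Lean on these libraries where they do the work, as an engineer would, in place of code of your own. Each camera call takes 0.05 s, during which the arm holds its last target. There are 200 camera calls.

## Working session

There is one attempt and no reset: what is moved stays moved. The work goes in short steps, Python scripts to look and compute and a tool call to move; the robot and the scene stay as the last step left them, time stands still between calls to the robot, and variables do not carry over. Pictures are saved under pics/ and viewed, at most 10 in all, crops included, and the job is handed in when it is done.

Besides the shell and the picture viewer there is one more tool, called as name(argument=value, ...), one argument or row to a line, values as JSON. jog_arm: Moves the arm, as the interface text tells. Its arguments: {"type":"object","properties":{"motion":{"type":"array"}},"required":["motion"]}

```bash
mkdir -p pics; ls
cat > h.py <<'E'
import numpy as np, cv2
from cell import env
def pt(c,u,v,z=None):
    K=c["camera_matrix"];T=c["world_to_cam"]
    d=np.array([(u-K[0,2])/K[0,0],-(v-K[1,2])/K[1,1],-1.])
    R=T[:3,:3];o=-R.T@T[:3,3]
    if z is None:
        return R.T@(d*c["z_map"][int(round(v)),int(round(u))])+o
    w=R.T@d
    return o+w*(z-o[2])/w[2]
E
python3 - <<'E'
from h import *
s=env.state();print({k:np.round(v,3) for k,v in s.items()})
ims=[]
for n in("scene","top"):
    c=env.read_camera(n);ims.append(c["color"])
    print(n,np.round(c["world_to_cam"],2).tolist(),np.round(c["camera_matrix"],1).tolist())
    for t in("coaster_left","coaster_middle","coaster_right","tin_left_center","tin_middle_center","tin_right_center","red_bowl","mug_back","beaker"):
        for r in env.recognise(n,t)[:3]:
            print(t,round(r["score"],2),np.round(r["location"],1),np.round(pt(c,*r["location"])))
for i,m in enumerate(ims): cv2.imwrite(f"pics/a{i}.png",m[:,:,::-1])
E
```

```text
pics
{'t': np.float64(0.0), 'joints': array([ 1.11 ,  0.492,  1.559, -0.   ,  1.092, -0.106]), 'qvel': array([-0.001,  0.   , -0.001,  0.001, -0.   , -0.002]), 'tau': array([-2.0000e-03, -6.1263e+01, -2.5818e+01,  6.9000e-02,  4.8000e-02,
       -0.0000e+00]), 'eef_pos': array([217.025, 585.931, 291.676]), 'tcp_rot': array([-3.14 , -0.   ,  2.787]), 'ft_force': array([ 0.835,  1.391, -0.329]), 'moment': array([0.015, 0.021, 0.05 ]), 'grip_force': np.float64(0.0), 'opening': np.float64(0.999)}
scene [[0.87, -0.5, 0.01, -429.59], [0.27, 0.5, 0.82, -188.23], [-0.42, -0.71, 0.57, -904.03], [0.0, 0.0, 0.0, 1.0]] [[404.1, 0.0, 255.3], [0.0, 404.1, 191.7], [0.0, 0.0, 1.0]]
coaster_left 0.62 [205.8 182. ] [436. 196.   2.]
coaster_middle 0.91 [237.  229.2] [410. -55.  10.]
coaster_right 0.65 [266.6 268.3] [ 406. -208.    7.]
tin_left_center 0.81 [202.8 161.7] [435. 206.  68.]
tin_middle_center 0.89 [239.  210.4] [415. -59.  71.]
tin_right_center 0.76 [279.9 249.2] [ 421. -234.   80.]
red_bowl 0.83 [294.  191.9] [626.   4.  18.]
mug_back 0.64 [271.8 161.8] [604.  93.  78.]
beaker 0.65 [325.9 206.5] [ 611. -152.   73.]
top [[-0.03, -1.0, -0.01, 37.51], [0.98, -0.03, 0.18, -530.37], [-0.18, -0.01, 0.98, -988.51], [0.0, 0.0, 0.0, 1.0]] [[442.8, 0.0, 251.0], [0.0, 442.8, 193.0], [0.0, 0.0, 1.0]]
coaster_left 0.69 [175.4 239.7] [430. 208.   6.]
coaster_middle 0.87 [266.9 243.2] [416. -11.  11.]
coaster_right 0.87 [337.4 239.3] [ 421. -179.    7.]
tin_left_center 0.73 [159.7 229.4] [446. 226.  97.]
tin_middle_center 0.63 [281.8 231.6] [434. -42. 105.]
tin_right_center 0.92 [355.2 230.2] [ 433. -202.  102.]
red_bowl 0.92 [271.1 159.3] [621. -28.   9.]
red_bowl 0.58 [159.6 230.1] [444. 225. 102.]
mug_back 0.95 [204.2 151.3] [646. 137.   9.]
beaker 0.81 [313.3 143.5] [ 628. -119.  112.]
```

Run:
```python
import cv2,numpy as np
a=cv2.imread("pics/a0.png");b=cv2.imread("pics/a1.png")
cv2.imwrite("pics/b.png",np.vstack([cv2.resize(a[110:310,130:400],(800,592))[:300*0+592]]) )
cv2.imwrite("pics/c.png",cv2.resize(b[110:310,110:400],(800,552)))
```

```text
(no output)
```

View pics/b.png

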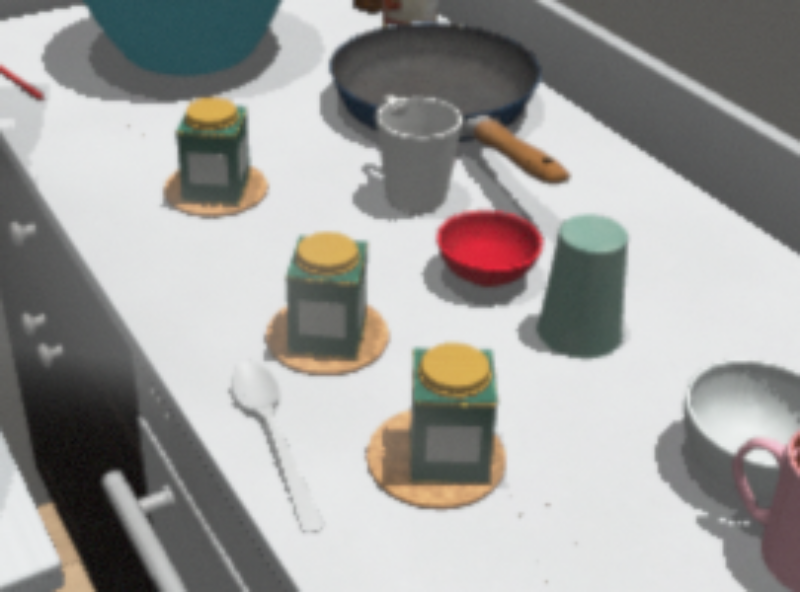

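View pics/c.png

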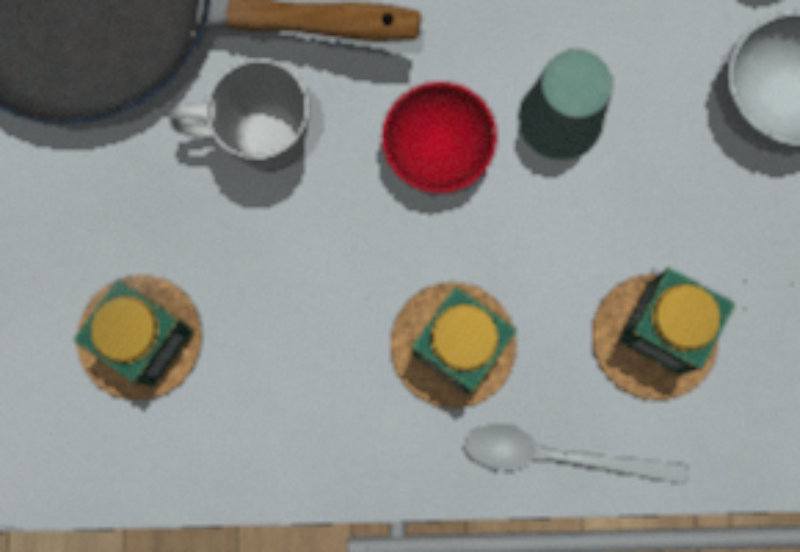

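The scene view shows three green tins on cork coasters (left, middle and right lids at crop (212,112), (328,250) and (455,367)). The top view shows them yawed about 35° (lids at crop (123,328), (465,335) and (687,317)). The bowl, mug and beaker stand behind. Next I fit the tins and coasters from both cameras.

```bash
cat >> h.py <<'E'
def cloud(c):
    K=c["camera_matrix"];T=c["world_to_cam"];Z=c["z_map"]
    v,u=np.mgrid[:384,:512]
    d=np.stack([(u-K[0,2])/K[0,0]*Z,-(v-K[1,2])/K[1,1]*Z,-Z],-1)
    P=(d-T[:3,3])@T[:3,:3]
    P[Z==0]=np.nan
    return P
def fit(c,near):
    P=cloud(c);hsv=cv2.cvtColor(c["color"],cv2.COLOR_RGB2HSV).astype(int)
    H,S=hsv[...,0],hsv[...,1]
    m=np.hypot(P[...,0]-near[0],P[...,1]-near[1])<85
    green=m&(H>50)&(H<90)&(S>90); org=m&(H>5)&(H<30)&(S>80)
    lid=P[org&(P[...,2]>60)]; top=P[green&(P[...,2]>75)]
    K=c["camera_matrix"]
    tp=np.vstack([lid,top])[:,:2].astype(np.float32)
    r=cv2.minAreaRect(tp)
    cork=(org&(P[...,2]<25)).astype(np.uint8)
    vv,uu=np.nonzero(cork)
    Q=np.array([pt(c,a,b,6.)[:2] for a,b in zip(uu,vv)],np.float32)
    ctr,rad=cv2.minEnclosingCircle(Q)
    vl,ul=np.nonzero(org&(P[...,2]>60))
    L=np.array([pt(c,a,b,101.)[:2] for a,b in zip(ul,vl)],np.float32)
    lc,lr=cv2.minEnclosingCircle(L)
    print("lid z %.0f c"%np.nanmedian(lid[:,2]),np.round(lc,1),"r %.1f"%lr,"top z %.0f"%np.nanmedian(top[:,2]),"rect",np.round(r[0],1),np.round(r[1],1),round(r[2],1),"coaster",np.round(ctr,1),"r %.1f"%rad,"z %.1f"%np.nanmedian(P[cork>0][:,2]))
E
python3 - <<'E'
from h import *
for n in("top","scene"):
    c=env.read_camera(n);print(n)
    for p in((440,220),(430,-35),(430,-200)): fit(c,p)
E
```

```text
top
lid z 101 c [448.9 225.9] r 36.7 top z 90 rect [448.8 236.2] [58.9 61.2] 53.4 coaster [449.5 244.4] r 53.9 z 6.4
lid z 101 c [441.4 -35.2] r 34.6 top z 90 rect [435.3 -35.1] [61.4 61.3] 52.5 coaster [436.2 -28.1] r 53.7 z 6.5
lid z 101 c [ 437.3 -210.4] r 33.8 top z 90 rect [ 445.1 -211.2] [60.7 58.5] 59.8 coaster [ 438.2 -202.5] r 53.8 z 6.5
scene
lid z 102 c [440.3 230.8] r 33.6 top z 91 rect [444.1 232.5] [48.7 51.6] 48.3 coaster [445.7 242.5] r 52.9 z 7.3
lid z 102 c [428.1 -41.4] r 29.8 top z nan rect [429.6 -37.6] [47.8 49. ] 84.0 coaster [432.6 -31.5] r 53.6 z 7.3
lid z 102 c [ 441.3 -224.4] r 36.6 top z 91 rect [ 440.7 -215.5] [55.3 55.9] 55.5 coaster [ 434.  -205.6] r 53.9 z 7.1
  return np.nanmean(a, axis, out=out, keepdims=keepdims)
```

jog_arm(
  motion=[
    [0,0,8.2,0,0,0,95],
    [0,0,8.1,0,0,0,95],
    [0,0,0,-49.3,-18,11.5,95],
    [0,0,0,-49.3,-18,11.5,95],
    [0,0,0,-49.3,-18,11.5,95],
    [0,0,0,-49.3,-18,11.5,95],
    [0,0,0,-49.3,-18,11.5,95],
    [0,0,0,-49.3,-18,11.5,95],
    [0,0,0,-49.3,-18,11.5,95],
    [0,0,0,-49.6,-18.2,11.5,95],
  ],
)

```text
t: 2.35
eef_pos: [448.7, 233.4, 200.1]
tcp_rot: [3.141, 0.0, 2.502]
ft_force: [-0.4, 0.7, -0.6]
opening: 1.001
grip_force: 0.0
```

```bash
cat >> h.py <<'E'
def go(x,y,z,yawdeg):
    s=env.state();p=s["eef_pos"];yaw=np.degrees(s["tcp_rot"][2])
    w=-((yawdeg-yaw+90)%180-90); yn=np.radians(yaw-w)
    d=np.array([x,y,z])-p
    X=np.array([np.cos(yn),np.sin(yn),0]);Y=np.array([np.sin(yn),-np.cos(yn),0])
    print("t %.2f"%s["t"],"pos",np.round(p,1),np.round(s["tcp_rot"],3),"F",np.round(s["ft_force"],2),"op %.3f g %.1f"%(s["opening"],s["grip_force"]),"-> wz %.1f then xyz"%w,np.round([d@X,d@Y,-d[2]],1))
E
python3 - <<'E'
from h import *
go(447,235,119,143.4)
c=env.read_camera("wrist");cv2.imwrite("pics/w1.png",c["color"][:,:,::-1])
T=c["world_to_cam"];K=c["camera_matrix"]
R=T[:3,:3];o=-R.T@T[:3,3];print(o,K[0])
def proj(p):
    q=R@np.array(p)+T[:3,3];q=np.array([q[0],-q[1],-q[2]]);rr=np.hypot(q[0],q[1]);th=np.arctan2(rr,q[2])
    return K[0,2]+K[0,0]*th*q[0]/rr,K[1,2]+K[1,1]*th*q[1]/rr
print("lid expected",proj((447,235,101)),"coaster",proj((448,243.5,6)), [ (r["location"],r["score"]) for r in env.recognise("wrist","tin_left_center")])
im=c["color"][:,:,::-1].copy()
cv2.circle(im,tuple(int(round(v)) for v in proj((447,235,101))),2,(255,0,255),-1)
for a in range(4):
    t=np.radians(53.4+45+90*a)
    cv2.circle(im,tuple(int(round(v)) for v in proj((447+42.4*np.cos(t),235+42.4*np.sin(t),90))),2,(255,0,255),-1)
for t in np.linspace(0,6.28,24):
    cv2.circle(im,tuple(int(round(v)) for v in proj((448+55*np.cos(t),243.5+55*np.sin(t),6))),1,(255,255,0),-1)
cv2.imwrite("pics/w1.png",cv2.resize(im,(800,600)))
E
```

```text
t 2.35 pos [448.7 233.4 200.1] [3.141 0.    2.502] F [-0.45  0.71 -0.58] op 1.001 g 0.0 -> wz -0.0 then xyz [ 2.3  0.2 81.1]
[383.04507619 282.26908888 293.45435575] [297.31863964   0.         252.27741775]
lid expected (np.float64(252.34185225386605), np.float64(215.66283462770448)) coaster (np.float64(259.68511693413944), np.float64(175.29469175854655)) [([253.3, 198.0], 0.61)]
```

View pics/w1.png

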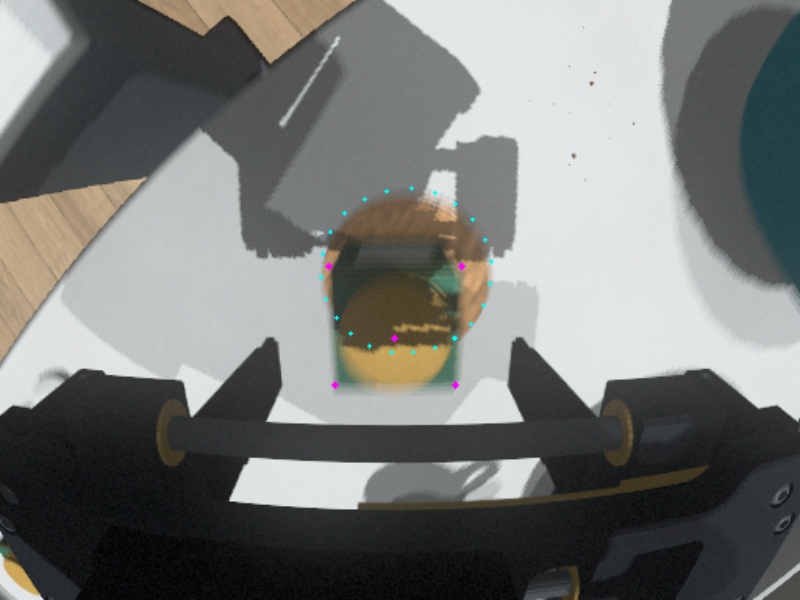

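The wrist view confirms the prediction: the tin's top outline at (335–460, 265–392) matches the markers to about 3 mm, centred between the fingers at (397). Descending to grip.

jog_arm(
  motion=[
    [0,0,0,0,0,16,95],
    [0,0,0,0,0,18,95],
    [0,0,0,0,0,18,95],
    [0,0,0,0,0,16,95],
    [0,0,0,0,0,12,95],
    [0,0,0,0,0,0,40],
    [0,0,0,0,0,0,40],
    [0,0,0,0,0,0,40],
    [0,0,0,0,0,0,40],
  ],
)

```text
t: 3.58
eef_pos: [448.2, 235.0, 120.7]
tcp_rot: [3.14, 0.001, 2.502]
ft_force: [2.0, 1.5, 1.1]
opening: 0.631
grip_force: 1.0
```

jog_arm(
  motion=[
    [0,0,0,0,0,0,40],
    [0,0,0,0,0,0,40],
    [0,0,0,0,0,-4,40],
    [0,0,0,0,0,-8,40],
    [0,0,0,0,0,-10,40],
    [0,0,0,0,0,-10,40],
    [0,0,0,0,0,-6,40],
    [0,0,0,0,0,-2,40],
    [0,0,0,0,0,0,40],
    [0,0,0,0,0,0,40],
  ],
)

```text
t: 4.82
eef_pos: [447.7, 234.9, 160.0]
tcp_rot: [-3.141, -0.0, 2.502]
ft_force: [0.0, 0.8, -3.3]
opening: 0.629
grip_force: 30.0
```

jog_arm(
  motion=[
    [0,0,0,0,0,0,40],
    [0,0,0,0,0,0,40],
    [0,0,0,0,0,0,40],
    [0,0,0,0,0,0,40],
    [0,0,0,0,0,0,40],
    [0,0,0,0,0,0,40],
  ],
)

```text
t: 5.58
eef_pos: [447.8, 234.9, 160.3]
tcp_rot: [3.141, 0.0, 2.502]
ft_force: [0.9, -0.7, -2.8]
opening: 0.63
grip_force: 30.0
```

Run:
```python
from h import *
go(449,243,119,143.4)
print(env.state()["tau"],env.state()["moment"])
```

```text
t 5.58 pos [447.8 234.9 160.3] [3.141 0.    2.502] F [ 0.93 -0.66 -2.82] op 0.630 g 30.0 -> wz -0.0 then xyz [ 3.9  7.2 41.3]
[ 2.13917934e-03 -5.41772103e+01 -1.65662473e+01  3.45902075e-02
  8.03239457e-02 -1.40383113e-04] [-0.01125177  0.00780869 -0.02315155]
```

```bash
cat >> h.py <<'E'
def weigh(n=8):
    F=[]
    for _ in range(n):
        env.read_camera("top");F.append(env.state()["ft_force"][2])
    print("Fz mean %.2f sd %.2f"%(np.mean(F),np.std(F)))
E
python3 -c "
from h import *
weigh()"
```

```text
Fz mean -2.72 sd 0.39
```

jog_arm(
  motion=[
    [0,0,0,2,3.5,4,40],
    [0,0,0,2,3.5,8,40],
    [0,0,0,0,0,10,40],
    [0,0,0,0,0,10,40],
    [0,0,0,0,0,5,40],
    [0,0,0,0,0,2,40],
    [0,0,0,0,0,0.5,40],
    [0,0,0,0,0,0,40],
  ],
)

```text
t: 6.98
eef_pos: [448.9, 242.9, 120.9]
tcp_rot: [3.141, 0.0, 2.502]
ft_force: [-0.8, 0.6, -3.2]
opening: 0.629
grip_force: 30.0
```

jog_arm(
  motion=[
    [0,0,0,0,0,0.6,40],
    [0,0,0,0,0,0,40],
    [0,0,0,0,0,0,80],
    [0,0,0,0,0,0,95],
    [0,0,0,0,0,0,95],
    [0,0,0,0,0,0,95],
    [0,0,0,0,0,0,95],
  ],
)

```text
t: 7.85
eef_pos: [448.8, 242.9, 120.1]
tcp_rot: [3.142, -0.0, 2.502]
ft_force: [-1.2, -0.6, -0.7]
opening: 0.994
grip_force: 0.0
```

jog_arm(
  motion=[
    [0,0,0,0,0,-10,95],
    [0,0,0,0,0,-25,95],
    [0,0,0,0,0,-30,95],
    [0,0,0,0,0,-20,95],
    [0,0,0,-22,-33.1,0,95],
    [0,0,0,-27,-40,0,95],
    [0,0,0,-27,-40,0,95],
    [0,0,0,-27,-40,0,95],
    [0,0,0,-27,-40,0,95],
    [0,0,0.9,-24.4,-39,0,95],
  ],
)

```text
t: 9.1
eef_pos: [434.1, -37.1, 205.8]
tcp_rot: [3.141, 0.001, 2.486]
ft_force: [0.3, 0.4, -0.3]
opening: 0.997
grip_force: 0.0
```

Run:
```python
from h import *
weigh()
go(434.5,-35.5,120,142.5)
c=env.read_camera("top")
fit(c,(445,240))
```

```text
Fz mean 0.05 sd 0.36
t 9.50 pos [434.3 -34.5 205.3] [3.141 0.    2.488] F [ 0.26  0.37 -0.21] op 1.002 g 0.0 -> wz 0.1 then xyz [-0.8 -0.7 85.3]
lid z 101 c [448.8 232.7] r 36.8 top z 91 rect [448.4 242.7] [58.7 61. ] 53.6 coaster [450. 245.] r 54.0 z 6.4
```

jog_arm(
  motion=[
    [0,0,0,-0.8,-0.7,14,95],
    [0,0,0,0,0,20,95],
    [0,0,0,0,0,20,95],
    [0,0,0,0,0,18,95],
    [0,0,0,0,0,12.5,95],
    [0,0,0,0,0,0,95],
    [0,0,0,0,0,0,40],
    [0,0,0,0,0,0,40],
    [0,0,0,0,0,0,40],
    [0,0,0,0,0,0,40],
  ],
)

```text
t: 10.8
eef_pos: [434.5, -36.5, 120.8]
tcp_rot: [3.141, 0.0, 2.487]
ft_force: [0.3, 1.2, 1.7]
opening: 0.634
grip_force: 0.6
```

jog_arm(
  motion=[
    [0,0,0,0,0,0,40],
    [0,0,0,0,0,0,40],
    [0,0,0,0,0,-4,40],
    [0,0,0,0,0,-8,40],
    [0,0,0,0,0,-10,40],
    [0,0,0,0,0,-10,40],
    [0,0,0,0,0,-6,40],
    [0,0,0,0,0,-2,40],
    [0,0,0,0,0,0,40],
    [0,0,0,0,0,0,40],
  ],
)

```text
t: 12.05
eef_pos: [434.4, -36.5, 160.4]
tcp_rot: [-3.141, -0.0, 2.487]
ft_force: [0.3, 0.3, -1.5]
opening: 0.628
grip_force: 30.0
```

jog_arm(
  motion=[
    [0,0,0,0,0,0,40],
    [0,0,0,0,0,0,40],
    [0,0,0,0,0,0,40],
    [0,0,0,0,0,0,40],
  ],
)

```text
t: 12.55
eef_pos: [434.4, -36.5, 160.6]
tcp_rot: [3.142, -0.0, 2.487]
ft_force: [-0.2, -0.7, -0.2]
opening: 0.629
grip_force: 30.0
```

Run:
```python
from h import *
weigh()
go(436,-28,120,142.5)
```

```text
Fz mean -1.36 sd 0.42
t 12.95 pos [434.4 -36.5 160.6] [3.141 0.    2.487] F [ 0.64  0.31 -0.99] op 0.628 g 30.0 -> wz -0.0 then xyz [ 4.   7.7 40.6]
```

jog_arm(
  motion=[
    [0,0,0,2,3.8,4,40],
    [0,0,0,2,3.9,8,40],
    [0,0,0,0,0,10,40],
    [0,0,0,0,0,10,40],
    [0,0,0,0,0,5,40],
    [0,0,0,0,0,2.4,40],
    [0,0,0,0,0,0.8,40],
    [0,0,0,0,0,0,40],
    [0,0,0,0,0,0,40],
  ],
)

```text
t: 14.08
eef_pos: [435.8, -28.0, 120.8]
tcp_rot: [3.141, 0.0, 2.486]
ft_force: [-3.1, -0.1, 4.9]
opening: 0.631
grip_force: 30.0
```

jog_arm(
  motion=[
    [0,0,0,0,0,0,80],
    [0,0,0,0,0,0,95],
    [0,0,0,0,0,0,95],
    [0,0,0,0,0,0,95],
    [0,0,0,0,0,0,95],
    [0,0,0,0,0,-10,95],
    [0,0,0,0,0,-25,95],
    [0,0,0,0,0,-30,95],
    [0,0,0,0,0,-20,95],
    [0,0,0,0,0,0,95],
  ],
)

```text
t: 15.32
eef_pos: [436.3, -28.0, 206.9]
tcp_rot: [3.14, 0.003, 2.487]
ft_force: [0.4, 0.3, -0.5]
opening: 0.999
grip_force: 0.0
```

Run:
```python
from h import *
go(444.5,-212,205,149.8)
```

```text
t 15.32 pos [436.3 -28.  206.9] [3.140e+00 3.000e-03 2.487e+00] F [ 0.38  0.35 -0.49] op 0.999 g 0.0 -> wz -7.3 then xyz [ -99.7 -154.9    1.9]
```

jog_arm(
  motion=[
    [0,0,-7.3,0,0,0,95],
    [0,0,0,-17,-25,0.5,95],
    [0,0,0,-22,-35,0.5,95],
    [0,0,0,-22,-35,0.5,95],
    [0,0,0,-22,-35,0,95],
    [0,0,0,-16.7,-24.9,0,95],
    [0,0,0,0,0,0,95],
    [0,0,0,0,0,0,95],
  ],
)

```text
t: 16.32
eef_pos: [443.7, -211.4, 203.3]
tcp_rot: [3.141, -0.001, 2.614]
ft_force: [1.1, 0.1, 0.2]
opening: 0.996
grip_force: 0.0
```

Run:
```python
from h import *
go(444.5,-212,120.3,149.8)
c=env.read_camera("top")
fit(c,(436,-28))
c=env.read_camera("wrist")
T=c["world_to_cam"];K=c["camera_matrix"];R=T[:3,:3]
def proj(p):
    q=R@np.array(p)+T[:3,3];q=np.array([q[0],-q[1],-q[2]]);rr=np.hypot(q[0],q[1]);th=np.arctan2(rr,q[2])
    return int(round(K[0,2]+K[0,0]*th*q[0]/rr)),int(round(K[1,2]+K[1,1]*th*q[1]/rr))
im=c["color"][:,:,::-1].copy()
for a in range(4):
    t=np.radians(59.8+45+90*a)
    cv2.circle(im,proj((444.5+42.4*np.cos(t),-212+42.4*np.sin(t),90)),2,(255,0,255),-1)
cv2.imwrite("pics/w3.png",cv2.resize(im,(800,600)))
```

```text
t 16.32 pos [ 443.7 -211.4  203.3] [ 3.141e+00 -1.000e-03  2.614e+00] F [1.11 0.13 0.23] op 0.996 g 0.0 -> wz -0.0 then xyz [-1.  -0.1 83. ]
lid z 101 c [427.5 -24.4] r 48.3 top z 91 rect [418.4 -13.9] [ 61.5 105.5] 52.6 coaster [436.6 -28.4] r 53.5 z 6.4
```

View pics/w3.png

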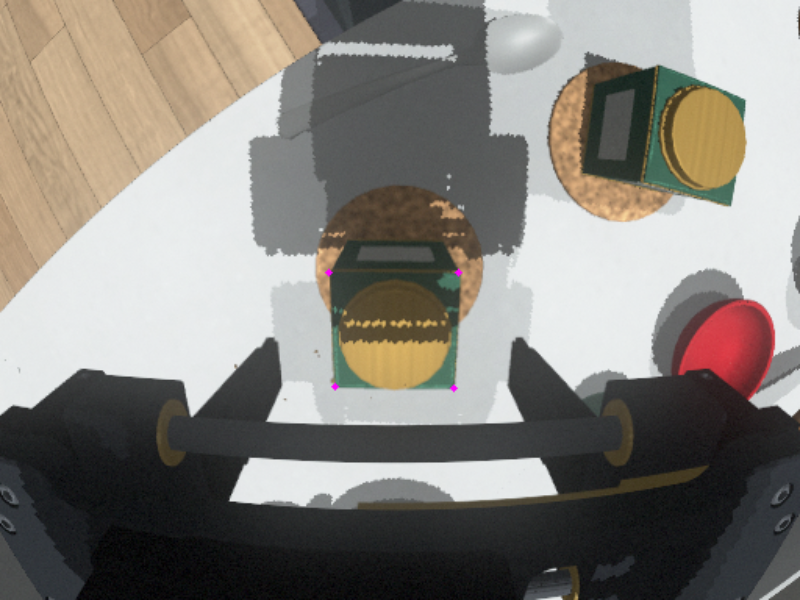

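The right tin's top (330–460, 272–390) matches the markers and is centred between the fingers, and the middle tin stands upright on its coaster at (650,140). The odd middle fit came from the arm occluding the view.

jog_arm(
  motion=[
    [0,0,0,-1,0,13,95],
    [0,0,0,0,0,20,95],
    [0,0,0,0,0,20,95],
    [0,0,0,0,0,18,95],
    [0,0,0,0,0,11.5,95],
    [0,0,0,0,0,0,95],
    [0,0,0,0,0,0,40],
    [0,0,0,0,0,0,40],
    [0,0,0,0,0,0,40],
    [0,0,0,0,0,0,40],
  ],
)

```text
t: 17.68
eef_pos: [445.0, -212.5, 121.7]
tcp_rot: [3.141, 0.0, 2.614]
ft_force: [5.1, 6.1, 5.0]
opening: 0.636
grip_force: 4.3
```

jog_arm(
  motion=[
    [0,0,0,0,0,0,40],
    [0,0,0,0,0,0,40],
    [0,0,0,0,0,-4,40],
    [0,0,0,0,0,-8,40],
    [0,0,0,0,0,-10,40],
    [0,0,0,0,0,-10,40],
    [0,0,0,0,0,-6,40],
    [0,0,0,0,0,-2,40],
    [0,0,0,0,0,0,40],
    [0,0,0,0,0,0,40],
  ],
)

```text
t: 18.92
eef_pos: [444.9, -212.5, 161.1]
tcp_rot: [3.141, -0.001, 2.614]
ft_force: [-0.1, 0.2, -5.8]
opening: 0.631
grip_force: 30.0
```

jog_arm(
  motion=[
    [0,0,0,0,0,0,40],
    [0,0,0,0,0,0,40],
    [0,0,0,0,0,0,40],
    [0,0,0,0,0,0,40],
  ],
)

```text
t: 19.42
eef_pos: [445.0, -212.5, 161.4]
tcp_rot: [3.141, 0.0, 2.614]
ft_force: [0.7, 0.2, -5.5]
opening: 0.635
grip_force: 30.0
```

Run:
```python
from h import *
weigh()
go(438.2,-202.5,120,149.8)
```

```text
Fz mean -6.59 sd 0.54
t 19.82 pos [ 445.  -212.5  161.4] [ 3.142 -0.     2.614] F [-0.11  1.49 -6.58] op 0.635 g 30.0 -> wz -0.0 then xyz [10.9  5.3 41.4]
```

Weights come out at about 0.28, 0.14 and 0.67 kg, so the right tin is heaviest. Raising it.

jog_arm(
  motion=[
    [0,0,0,0,0,-5,40],
    [0,0,0,0,0,-10,40],
    [0,0,0,0,0,-15,40],
    [0,0,0,0,0,-15,40],
    [0,0,0,0,0,-12,40],
    [0,0,0,0,0,-8,40],
    [0,0,0,0,0,-4,40],
    [0,0,0,0,0,0,40],
    [0,0,0,0,0,0,40],
    [0,0,0,0,0,0,40],
  ],
)

```text
t: 21.08
eef_pos: [444.9, -212.5, 230.1]
tcp_rot: [3.141, -0.001, 2.614]
ft_force: [-0.3, -0.7, -5.6]
opening: 0.631
grip_force: 30.0
```

Run:
```python
from h import *
weigh(4)
go(445,-212,230,149.8)
c=env.read_camera("scene");cv2.imwrite("pics/s2.png",cv2.resize(c["color"][100:340,110:430,::-1],(800,600)))
P=cloud(c)
for p in((449,244),(436,-28)): fit(c,p)
hsv=cv2.cvtColor(c["color"],cv2.COLOR_RGB2HSV)
m=(hsv[...,0]>50)&(hsv[...,0]<90)&(hsv[...,1]>90)&(np.hypot(P[...,0]-430,P[...,1]+230)<60)
print("held tin green z range",np.nanpercentile(P[m][:,2],[2,98]))
```

```text
Fz mean -6.48 sd 0.50
t 21.27 pos [ 444.9 -212.5  230.3] [ 3.141 -0.     2.614] F [ 1.59  0.07 -6.  ] op 0.629 g 30.0 -> wz -0.0 then xyz [0.2 0.5 0.3]
lid z 102 c [436.6 230.1] r 41.3 top z 92 rect [443.1 240.8] [48.6 51.4] 51.6 coaster [447.4 240.9] r 52.9 z 7.7
lid z 102 c [424.8 -37.3] r 35.2 top z 92 rect [429.6 -30.9] [53.  49.9] 72.2 coaster [432.8 -32.3] r 53.6 z 7.2
held tin green z range [125.0833686  290.23849861]
```

View pics/s2.png

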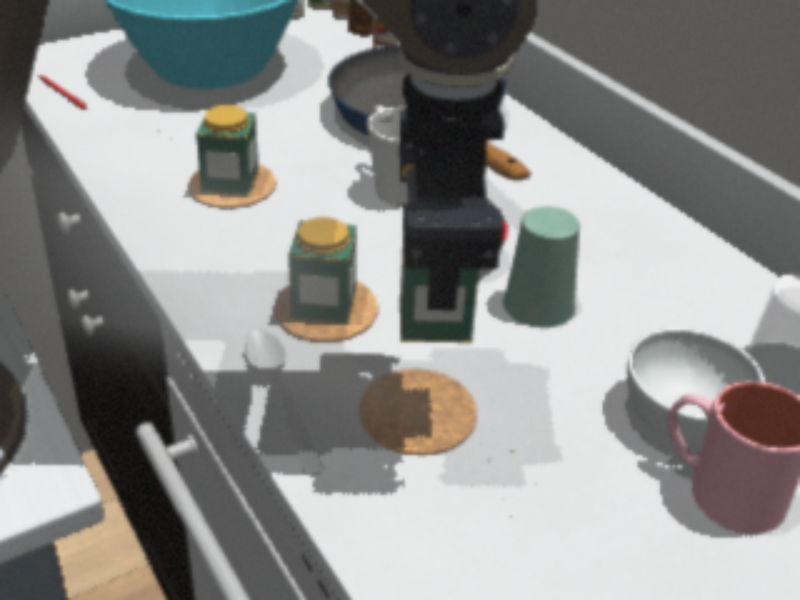

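The right tin is held upright (440,300), about 115 mm above the worktop. "12 cm above" could mean its underside, so I'll raise it another 20 mm and then hand in. The left (228,150) and middle (323,270) tins stand centred on their coasters, and the bystanders are untouched.

jog_arm(
  motion=[
    [0,0,0,0,0,-4,40],
    [0,0,0,0,0,-6,40],
    [0,0,0,0,0,-6,40],
    [0,0,0,0,0,-4,40],
    [0,0,0,0,0,0,40],
    [0,0,0,0,0,0,40],
    [0,0,0,0,0,0,40],
    [0,0,0,0,0,0,40],
  ],
)

```text
t: 22.32
eef_pos: [444.9, -212.5, 250.3]
tcp_rot: [3.141, -0.0, 2.614]
ft_force: [0.3, -0.1, -5.6]
opening: 0.627
grip_force: 30.0
```

```bash
python3 -c "
from cell import env
print(env.state()['eef_pos'],env.job_done())"
```

```text
the job is handed in; nothing more can be done
[ 444.94716722 -212.53423994  250.265154  ] None
```

Job handed in (no verdict was returned): the right tin weighed heaviest at about 0.67 kg (left 0.28, middle 0.14) and is held upright about 13 cm above the worktop, with the other two standing on their own coasters and the bowl, mug and beaker undisturbed.

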